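Load the gap jig and feel its gap with a taper feeler

TASK

Stack the two closed ballast cases squarely, one on the other, in the middle of the gap jig's sprung top plate, long sides along the plate's long sides, setting them down rather than dropping them. Then take the taper feeler by its handle, lay its blade flat on the middle of the steel ledge at the jig's open side and slide it straight into the gap until it drags snugly between the lower and the top plate, lifting the loaded top plate by no more than 2 mm. Finish while still gripping the feeler, motionless at that depth, and leave the lamps, the phone and the power supply where they are.

Things in the scene. Friction and masses are not known exactly. Their poses are not given: they have to be found in the camera images.
- jig: Gap jig, fixed: dark base 150 x 180 x 12 mm, aluminium top plate 80 (x) x 180 (y) x 8 mm on two guide pins at jig (0, +-78) mm, 54 mm high. Origin: on the bench below the top plate's centre, z up. x: the way the blade goes in, within 0.35 rad of world +y; y: the plate's long side. Mouth of the gap (top plate's front edge) at jig x = -40 mm; plate ends at x = +40 mm.
- seat (a point): Centre of the top plate's upper face, where the cases go (a thin dark outline is drawn round the place). Moves with the plate: 41 mm above the bench when it is loaded and down on its stops, about 47 mm unloaded. Axes as the jig's.
- top_plate (a joint): Height of the top plate above its stops, m, 0 to 0.010. Springs (750 N/m) float the unloaded plate at about 0.006; with both cases on it sits on its stops at 0, pressing with about 4 to 7 N, which the wedging feeler takes over. Plate underside 33 mm above the bench at 0.
- ledge (a point): On the upper face of the fixed steel lower plate, mid ledge: jig x = -55 mm, y = 0. The ledge runs from jig x = -70 mm to the mouth at -40 mm; the lower plate goes on level under the top plate to x = +40 mm, 110 mm wide. Height 26 to 28.5 mm above the bench, differing from start to start, so the loaded gap is 4.5 to 7 mm. Axes as the jig's.
- case_a: Closed grey ballast case with two steel clasps on each long side, 60 mm (x) x 90 mm (y) x 32 mm high, about 0.5 kg. Origin: centre of the underside, z up. Stands on the bench. Grasp across the 60 mm. Either case may be the lower one, and it may be turned end for end.
- case_b: The other ballast case, same size and make as case_a.
- feeler: Taper feeler, 100 g, flat on the bench: flat-bottomed steel blade 20 mm wide, from x = -12 to +140 mm (nose); black upright handle 24 (x) x 22 (y) mm, 6 to 62 mm above the underside. Origin: underside below the handle's centre; x to the nose, z up. Blade 2 mm thick at the nose, +1 mm every 12 mm up to 9 mm, then even: it turns snug 30 to 60 mm past the mouth.
- nose (a point): Tip of the feeler's blade, on its underside at mid width: 140 mm along x from feeler.
- lamp_a: Bystander: white domed lamp, 58 mm across, 46 mm high, upright on the bench. Origin: centre of the underside. Leave alone.
- lamp_b: Bystander: another such domed lamp. Leave alone.
- phone: Bystander: phone lying flat, 74 x 150 x 9 mm. Origin: centre of the underside. Leave alone.
- supply: Bystander: white bench power supply, 160 x 120 x 100 mm, 2 kg. Origin: centre of the underside. Leave alone.
- anvil: The fixed steel lower plate itself, 110 x 110 x 20 mm (ledge included). Its origin is on the jig's z axis, 20 mm below its upper face. Axes as the jig's.
There are look-alikes about, which are no part of the job. Leave any turquoise look-alike of the feeler alone.

How it is judged:
By the outcome, as a careful person would: the job done as asked, in the order asked, and still so for the second after the job is handed in, while the arm keeps its last pose, push and grip.
It also fails if it takes over 72 s, if anything falls off the work surface, if the arm or the gripper's body presses on something with over 40 N, if the wrist force passes 120 N, or if a joint passes its speed limit or range.

ROBOT

A 7-joint arm with a two-finger parallel gripper is mounted at the origin on the work surface. World frame = base frame: x ahead of the robot, y to its left, z up, the work surface at z = 0. Lengths are in m, angles in degrees, forces in N, time in s.
With the tool pointing down it reaches from about 0.425 to 0.875 m from the base axis. Payload 8.4 kg.
Tool frame: the origin (TCP) lies midway between the tips of the shut fingers; the grasp point (between the pads) lies 19 mm behind it; z points along the fingers, y is the line along which they close (so a half turn about z gives the same grasp; the last joint's range is limited). The gripper opens to 87 mm and grips with 3 to 60 N. Pads are 19 mm wide; open, the fingers measure 117 mm over their backs; the gripper's body (75 mm by 190 mm) begins 51 mm behind the grasp point.
Start: joints at [69.889, 19.091, 2.286, 83.961, -0.768, 76.965, -3.352], TCP at [0.162, -0.629, 0.223] pointing down, gripper open.
Joint ranges: [-147.57, 147.57], [-21.85, 119.76], [-74.77, 79.35], [14.55, 137.4], [-85.83, 265.84], [4.83, 119.75], [-152.11, 152.11]. Speed limits (degrees/s): [127.2, 127.2, 159.86, 159.86, 180, 180, 180].

INTERFACE

Orientations are given as [roll, pitch, yaw] about the fixed x, y, z axes, in that order (R = Rz(yaw) Ry(pitch) Rx(roll)).
In Python, from station import robot gives the robot as it stands. The module is installed in compiled form; this text tells all that it offers.
- The arm moves only by the shell command python3 -m creep 'ROWS'. ROWS is JSON, a list of rows, each a list of 5 numbers: the closure in counts, from 0 (fully open) to 255 (shut), then the shift along the tool's x, y, z in m, then the turn about the tool's z in rad. A call has exactly 10 rows; each row shifts and turns the commanded pose from where the row before left it, along the tool's axes as they then stand; what a row does not reach is not made up. A row lasts 1/12 s, in which the tool goes at most 41.7 mm and 7.16 degrees, less where a joint would pass 70% of its speed; a pose out of reach is approached as far as the arm can. A call with a gripper value outside its range is refused whole. The fingers move at their own pace and stop on an object; the grip force is fixed at half the most. Time passes only in rows, so rows that do not move let the fingers close, or fill a call up. It gives the time, the measured TCP pose, the force, the opening and the grip force at its end, in the units of the state.
- robot.sense(): the state, without advancing time (a new reading comes with each control period).
- robot.snapshot(name): name is "scene" or "top"; returns a dict with "image" (400x640x3 uint8, red, green, blue), "range_z" (400x640 float32, m along the optical axis (not along the pixel's ray), 0 where there is no reading), "fx", "fy", "cx", "cy" (pixels), "pose" (4x4, takes a point from camera to world coordinates). Camera axes: x right, y down, z forward; pixel columns grow to the right and rows downward; lengths in m; the calibration is good to about 2 mm. A picture is of the moment at which its call begins.
- robot.close_job(): hands the job in; it is judged then, once.
The state is a dict: "t": time; "qpos": joint angles; "qd": joint speeds; "joint_torque": joint torques, N m; "tool_pos": TCP position; "orientation": TCP orientation; "wrist_force": force on the tool from outside, world axes, zero at the start; "wrist_torque": the same for the moment, N m; "finger_gap": finger opening in m; "grasp_force": force on a finger pad.
Only numpy, scipy, OpenCV 4.12 (cv2) and the standard library are available. Lean on these libraries where they do the work, as an engineer would, in place of code of your own. Each camera call takes 0.05 s, during which the arm holds its last target. There are 200 camera calls.

## Working session

There is one attempt and no reset: what is moved stays moved. The work goes in short steps, Python scripts to look and compute and a shell command to move; the robot and the scene stay as the last step left them, time stands still between calls to the robot, and variables do not carry over. Pictures are saved under pics/ and viewed, at most 10 in all, crops included, and the job is handed in when it is done.

```bash
mkdir -p pics
cat > h.py <<'E'
import numpy as np, cv2
from station import robot
def snap(n):
    s=robot.snapshot(n); return s
def save(s,p,crop=None,k=1):
    im=s["image"][...,::-1]
    if crop: im=im[crop[1]:crop[3],crop[0]:crop[2]]
    if k!=1: im=cv2.resize(im,None,fx=k,fy=k,interpolation=cv2.INTER_CUBIC)
    cv2.imwrite("pics/"+p,im)
def cloud(s):
    z=s["range_z"]; v,u=np.mgrid[:z.shape[0],:z.shape[1]]
    P=np.stack([(u-s["cx"])/s["fx"]*z,(v-s["cy"])/s["fy"]*z,z],-1)
    W=P@s["pose"][:3,:3].T+s["pose"][:3,3]; W[z==0]=np.nan
    return W
def ray(s,u,v,h):
    d=s["pose"][:3,:3]@np.array([(u-s["cx"])/s["fx"],(v-s["cy"])/s["fy"],1]); o=s["pose"][:3,3]
    return o+d*(h-o[2])/d[2]
E
python3 - <<'E'
from h import *
for n in("scene","top"):
    s=snap(n); save(s,n+"0.png"); print(n,s["fx"],s["cx"],s["cy"],s["pose"].round(3).tolist())
    np.savez(n+"0.npz",**s)
print(robot.sense())
E
```

```text
scene 417.4680934156235 325.8727466504794 202.41324046358972 [[0.531, 0.728, -0.435, 1.079], [0.848, -0.455, 0.272, -0.259], [0.0, -0.513, -0.858, 1.165], [0.0, 0.0, 0.0, 1.0]]
top 445.8058785653956 318.95621435141356 208.68465151775402 [[0.022, -0.983, 0.182, 0.255], [-1.0, -0.025, -0.017, 0.105], [0.021, -0.182, -0.983, 1.358], [0.0, 0.0, 0.0, 1.0]]
{'t': 0.1, 'qpos': array([69.8879969 , 19.12715852,  2.28496931, 84.00587574, -0.76988291,
       76.96521297, -3.35291767]), 'qd': array([ 0.02069162, -0.14797502, -0.01071157, -0.03950476, -0.04384246,
       -0.01145787, -0.05532777]), 'joint_torque': array([ 4.89329963e-03, -6.57811546e+01,  1.34074811e+00, -4.04709649e+01,
       -5.94520499e-02,  4.09826206e-02,  2.89031425e-05]), 'tool_pos': array([ 0.16183736, -0.62909371,  0.22175551]), 'orientation': array([-1.79917065e+02,  3.59370482e-03,  1.44254038e+01]), 'wrist_force': array([-0.12472716,  0.43017455,  0.38560166]), 'wrist_torque': array([ 0.0012239 , -0.03233018, -0.01099168]), 'grasp_force': 0.0, 'finger_gap': 0.08654357522652482}
```

View pics/scene0.png

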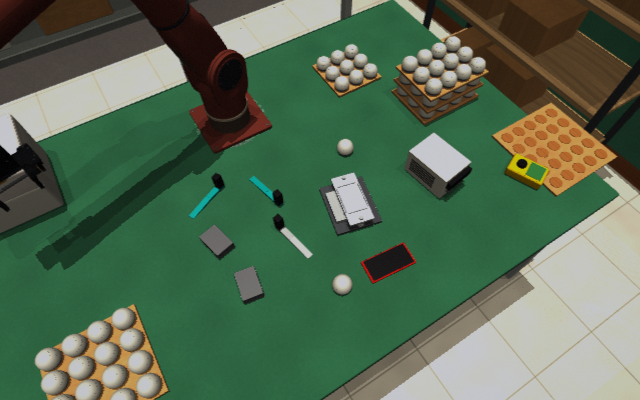

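View pics/top0.png

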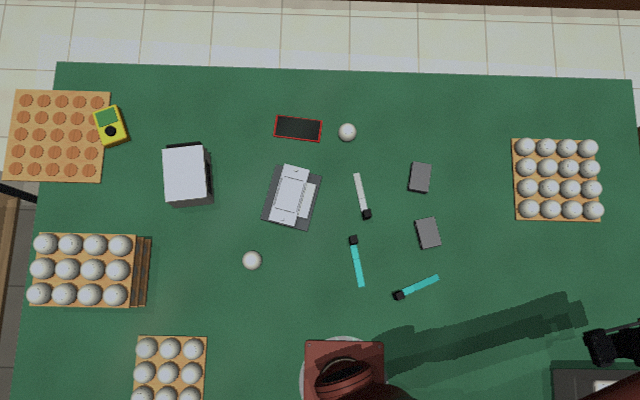

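The top view shows two grey cases at (419,178) and (428,233). It also shows the steel-bladed feeler with its handle at (367,214) and nose at (357,174), the jig at (291,195), the lamps at (347,132) and (252,260), and two turquoise look-alikes. The scene view agrees, with cases at (216,241) and (249,284), the feeler handle at (279,222) and the jig at (350,203).

```bash
cat > m.py <<'E'
from h import *
def rect(P):
    return cv2.minAreaRect(P[:,:2].astype(np.float32)*1000)
E
python3 - <<'E'
from m import *
S={n:dict(np.load(n+"0.npz")) for n in("top","scene")}
C={n:cloud(S[n]) for n in S}
t=C["top"]
def near(n,xy,r,z0,z1):
    W=C[n]; m=(np.hypot(W[...,0]-xy[0],W[...,1]-xy[1])<r)&(W[...,2]>z0)&(W[...,2]<z1); return W[m],m
print("bench z", [np.nanmedian(C["top"][150:160,380:400,2]),np.nanmedian(C["scene"][300:310,200:220,2])])
for nm,(u,v),h in [("caseA",(419,178),.032),("caseB",(428,233),.032),("jig",(291,195),.05),("handle",(367,213),.062),("lampA",(347,132),.046),("lampB",(252,260),.046),("phone",(298,128),.009),("supply",(187,173),.1)]:
    xy=ray(S["top"],u,v,h)[:2]
    for n in S:
        P,m=near(n,xy,.12 if nm in("jig","phone","supply") else .07,h*.6 if nm!="jig" else .042,h+.02)
        if len(P)>5: print(nm,n,len(P),rect(P),P[:,2].mean().round(4),np.percentile(P[:,2],[5,50,95]).round(4))
# blade by colour
for n,b in(("top",(345,165,372,222)),("scene",(270,210,318,262))):
    im=S[n]["image"]; c=im[b[1]:b[3],b[0]:b[2]].astype(int)
    m=((c.min(-1)>110)).astype(np.uint8)
    v,u=np.nonzero(m); Q=np.array([ray(S[n],x+b[0],y+b[1],.005) for x,y in zip(u,v)])
    print("blade",n,len(Q),rect(Q),rect(Q)and cv2.boxPoints(rect(Q)).round(0).tolist())
    m=((c.max(-1)<45)).astype(np.uint8); v,u=np.nonzero(m); print("dark",len(u), u.mean()+b[0],v.mean()+b[1])
a=cv2.resize(S["top"]["image"][150:250,260:400,::-1],None,fx=4,fy=4,interpolation=cv2.INTER_CUBIC)
b=cv2.resize(S["top"]["image"][150:260,400:450,::-1],None,fx=4,fy=3.6363637,interpolation=cv2.INTER_CUBIC)
cv2.imwrite("pics/crop1.png",np.hstack([a,b]))
E
```

```text
bench z [np.float64(0.00031690753788859993), np.float64(9.40157852111767e-05)]
caseA top 586 ((612.4283447265625, -225.90481567382812), (61.224754333496094, 92.127197265625), 80.997314453125) 0.0318 [0.0261 0.0321 0.0369]
caseA scene 674 ((612.2720336914062, -228.7144775390625), (60.71999740600586, 91.84049987792969), 80.37381744384766) 0.032 [0.0273 0.0321 0.0358]
caseB top 617 ((438.2068176269531, -247.6672821044922), (89.99724578857422, 63.00257873535156), 13.707327842712402) 0.032 [0.0264 0.0323 0.0367]
caseB scene 588 ((438.89617919921875, -250.00819396972656), (92.128173828125, 61.04057312011719), 13.52314567565918) 0.0317 [0.0258 0.0322 0.0356]
jig top 1530 ((541.0399780273438, 175.29483032226562), (80.69698333740234, 180.9169464111328), 76.77936553955078) 0.048 [0.0436 0.0479 0.0524]
jig scene 1257 ((540.1755981445312, 172.68898010253906), (81.87853240966797, 182.9068145751953), 76.53009796142578) 0.0475 [0.0436 0.0474 0.0517]
handle top 74 ((487.0948181152344, -59.082401275634766), (23.360366821289062, 22.39161491394043), 9.195608139038086) 0.0599 [0.0459 0.0617 0.0661]
hand
[... 1077 characters left out ...]
9844), (177.9269561767578, 122.5940933227539), 8.910144805908203) 0.0978 [0.0797 0.0999 0.1046]
supply scene 2080 ((592.0704345703125, 476.5670471191406), (176.58285522460938, 126.15135192871094), 8.934383392333984) 0.0949 [0.0697 0.0992 0.1035]
blade top 257 ((565.4476928710938, -44.89830017089844), (120.2343978881836, 21.39487648010254), 12.684333801269531) [[504.0, -48.0], [509.0, -69.0], [626.0, -42.0], [622.0, -21.0]]
dark 66 365.95454545454544 214.54545454545456
blade scene 252 ((563.0183715820312, -44.64836120605469), (128.3084716796875, 19.757083892822266), 11.155760765075684) [[498.0, -47.0], [502.0, -67.0], [628.0, -42.0], [624.0, -23.0]]
dark 123 278.3089430894309 221.869918699187
```

View pics/crop1.png

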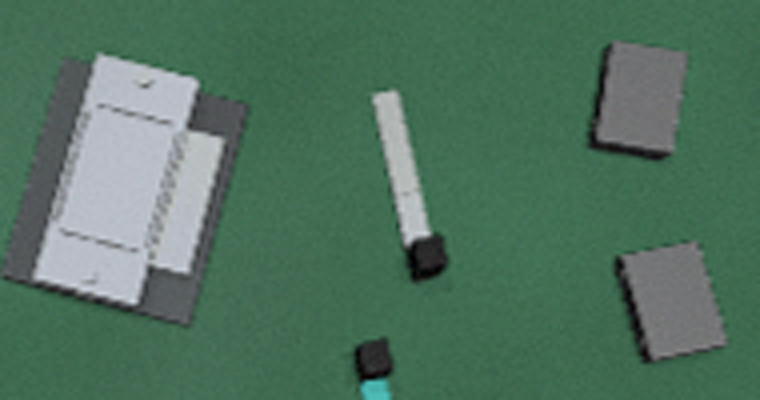

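The crop confirms the targets. The plain steel feeler is the real one, since the others are turquoise. There are exactly two cases, and the jig's ledge is on its right (−y) side, so jig x is at about 76.6°.

```bash
cat > go.py <<'E'
import sys
from h import *
from scipy.spatial.transform import Rotation as R
x,y,z,yaw=map(float,sys.argv[1:5]); s=robot.sense()
r,p,w=s["orientation"]; turn=-((yaw-w+180)%360-180)
M=R.from_euler("xyz",[180,0,yaw],degrees=True)
print("turn",np.radians(turn).round(4),"shift",M.inv().apply(np.array([x,y,z])-s["tool_pos"]).round(4),"pos",s["tool_pos"].round(4),"ori",s["orientation"].round(2),"gap",round(s["finger_gap"],4),"F",s["wrist_force"].round(2),"t",s["t"])
E
python3 go.py 0.6123 -0.2275 0.11 -9.3
```

```text
turn 0.4141 shift [ 0.3796 -0.4691  0.1118] pos [ 0.1618 -0.6291  0.2218] ori [-179.92    0.     14.43] gap 0.0865 F [-0.12  0.43  0.39] t 0.1
```

```bash
python3 -m creep '[[0,0,0,0,0.1035],[0,0,0,0,0.1035],[0,0,0,0,0.1035],[0,0,0,0,0.1036],[0,0.0237,-0.0293,0,0],[0,0.0237,-0.0293,0,0],[0,0.0237,-0.0293,0,0],[0,0.0237,-0.0293,0,0],[0,0.0237,-0.0293,0,0],[0,0.0237,-0.0293,0,0]]'
python3 -m creep '[[0,0.0237,-0.0293,0.01,0],[0,0.0237,-0.0293,0.01,0],[0,0.0237,-0.0293,0.01,0],[0,0.0237,-0.0293,0.01,0],[0,0.0237,-0.0293,0.01,0],[0,0.0237,-0.0293,0.01,0],[0,0.0237,-0.0293,0.01,0],[0,0.0237,-0.0293,0.01,0],[0,0.0237,-0.0293,0.01,0],[0,0.0,0,0.02,0]]'
python3 go.py 0.6123 -0.2275 0.11 -9.3;python3 go.py 0.6123 -0.2275 0.007 -9.3
```

```text
t: 0.93
tool_pos: [0.3316, -0.4774, 0.2223]
orientation: [-180.0, 0.0, -9.3]
wrist_force: [0.6, -0.4, -0.1]
finger_gap: 0.0869
grasp_force: 0.0
t: 1.77
tool_pos: [0.5904, -0.2447, 0.1135]
orientation: [-179.8, -0.3, -8.8]
wrist_force: [0.9, 0.7, 0.2]
finger_gap: 0.0869
grasp_force: 0.0
turn 0.0095 shift [ 0.0188 -0.0206  0.0035] pos [ 0.5904 -0.2447  0.1135] ori [-179.76   -0.28   -8.76] gap 0.0869 F [0.86 0.65 0.17] t 1.7667
turn 0.0095 shift [ 0.0188 -0.0206  0.1065] pos [ 0.5904 -0.2447  0.1135] ori [-179.76   -0.28   -8.76] gap 0.0869 F [0.86 0.65 0.17] t 1.7667
```

```bash
python3 -m creep '[[0,0.02,-0.0225,0,0],[0,0,0,0.01,0],[0,0,0,0.01,0],[0,0,0,0.01,0],[0,0,0,0.01,0],[0,0,0,0.01,0],[0,0,0,0,0],[0,0,0,0,0],[0,0,0,0,0],[0,0,0,0,0]]'
python3 go.py 0.6123 -0.2275 0.007 -9.3
```

```text
t: 2.6
tool_pos: [0.6076, -0.2346, 0.0634]
orientation: [180.0, -0.1, -9.3]
wrist_force: [-0.8, -0.8, -0.1]
finger_gap: 0.0871
grasp_force: 0.0
turn -0.0003 shift [ 0.0035 -0.0077  0.0564] pos [ 0.6076 -0.2346  0.0634] ori [ 1.7999e+02 -7.0000e-02 -9.3200e+00] gap 0.0871 F [-0.77 -0.84 -0.1 ] t 2.6
```

```bash
python3 -m creep '[[0,0.0035,-0.0077,0,0],[0,0,0,0.02,0],[0,0,0,0.02,0],[0,0,0,0.0165,0],[0,0,0,0,0],[0,0,0,0,0],[0,0,0,0,0],[0,0,0,0,0],[0,0,0,0,0],[0,0,0,0,0]]'
python3 go.py 0.6123 -0.2275 0.007 -9.3
```

```text
t: 3.43
tool_pos: [0.6125, -0.2274, 0.0071]
orientation: [180.0, -0.1, -9.3]
wrist_force: [-0.0, -0.5, 0.3]
finger_gap: 0.0867
grasp_force: 0.0
turn -0.0001 shift [-0.0001  0.0001  0.0001] pos [ 0.6125 -0.2274  0.0071] ori [ 1.7998e+02 -9.0000e-02 -9.3100e+00] gap 0.0867 F [-0.02 -0.52  0.28] t 3.4333
```

```bash
python3 -m creep '[[255,0,0,0,0],[255,0,0,0,0],[255,0,0,0,0],[255,0,0,0,0],[255,0,0,0,0],[255,0,0,0,0],[255,0,0,0,0],[255,0,0,0,0],[255,0,0,0,0],[255,0,0,-0.005,0]]'
python3 go.py 0.5406 0.174 0.15 -13.35
```

```text
t: 4.27
tool_pos: [0.6107, -0.2268, 0.0097]
orientation: [-180.0, 0.2, -9.3]
wrist_force: [-0.8, 0.7, -5.8]
finger_gap: 0.0595
grasp_force: 30.0
turn 0.0706 shift [-0.1607 -0.3738 -0.1403] pos [ 0.6107 -0.2268  0.0097] ori [-1.7997e+02  1.5000e-01 -9.3000e+00] gap 0.0595 F [-0.82  0.66 -5.75] t 4.2667
```

```bash
python3 -m creep '[[255,0,0,-0.03,0],[255,0,0,-0.035,0],[255,0,0,-0.035,0],[255,0,0,-0.035,0],[255,0,0,0,0.0706],[255,-0.0134,-0.0312,0,0],[255,-0.0134,-0.0312,0,0],[255,-0.0134,-0.0312,0,0],[255,-0.0134,-0.0312,0,0],[255,-0.0134,-0.0312,0,0]]'
python3 -m creep '[[255,-0.0134,-0.0312,0,0],[255,-0.0134,-0.0312,0,0],[255,-0.0134,-0.0312,0,0],[255,-0.0134,-0.0312,0,0],[255,-0.0134,-0.0312,0,0],[255,-0.0134,-0.0312,0,0],[255,-0.0134,-0.0312,0,0],[255,0,0,0,0],[255,0,0,0,0],[255,0,0,0,0]]'
python3 go.py 0.5406 0.174 0.06 -13.35
```

```text
t: 5.1
tool_pos: [0.5814, -0.0583, 0.1456]
orientation: [180.0, 0.1, -13.3]
wrist_force: [0.9, -0.4, -5.4]
finger_gap: 0.0598
grasp_force: 30.0
t: 5.93
tool_pos: [0.5413, 0.1738, 0.1456]
orientation: [179.9, 0.0, -13.3]
wrist_force: [-0.0, -0.9, -5.9]
finger_gap: 0.0598
grasp_force: 30.0
turn 0.0007 shift [-0.0008 -0.      0.0856] pos [0.5413 0.1738 0.1456] ori [ 1.7994e+02  5.0000e-02 -1.3310e+01] gap 0.0598 F [-0.03 -0.91 -5.86] t 5.9333
```

```bash
python3 -m creep '[[255,-0.0008,0,0.025,0],[255,0,0,0.025,0],[255,0,0,0.025,0],[255,0,0,0.01,0],[255,0,0,0.003,0],[255,0,0,0.002,0],[255,0,0,0.002,0],[255,0,0,0.001,0],[255,0,0,0.001,0],[255,0,0,0,0]]'
python3 -m creep '[[255,0,0,0.001,0],[255,0,0,0.001,0],[255,0,0,0,0],[255,0,0,0,0],[255,0,0,0,0],[255,0,0,0,0],[255,0,0,0,0],[255,0,0,0,0],[255,0,0,0,0],[255,0,0,0,0]]'
python3 go.py 0.5406 0.174 0.0485 -13.35
```

```text
t: 6.77
tool_pos: [0.5415, 0.1745, 0.0528]
orientation: [-180.0, -0.1, -13.4]
wrist_force: [0.8, -0.9, -5.2]
finger_gap: 0.0599
grasp_force: 30.0
t: 7.6
tool_pos: [0.5411, 0.1745, 0.0501]
orientation: [-180.0, -0.0, -13.3]
wrist_force: [1.3, 0.5, -4.3]
finger_gap: 0.06
grasp_force: 30.0
turn 0.0001 shift [-0.0004  0.0005  0.0016] pos [0.5411 0.1745 0.0501] ori [-179.99   -0.    -13.34] gap 0.06 F [ 1.26  0.47 -4.33] t 7.6
```

```bash
python3 -m creep '[[255,0,0,0.0005,0],[255,0,0,0.0005,0],[255,0,0,0.0005,0],[255,0,0,0.0005,0],[255,0,0,0,0],[255,0,0,0,0],[255,0,0,0,0],[255,0,0,0,0],[255,0,0,0,0],[255,0,0,0,0]]'
python3 go.py 0.5406 0.174 0.0485 -13.35
python3 -m creep '[[0,0,0,0,0],[0,0,0,0,0],[0,0,0,0,0],[0,0,0,0,0],[0,0,0,0,0],[0,0,0,0,0],[0,0,0,0,0],[0,0,0,-0.035,0],[0,0,0,-0.035,0],[0,0,0,-0.035,0]]'
python3 go.py 0.4385 -0.249 0.15 13.6
```

```text
t: 8.43
tool_pos: [0.5411, 0.1744, 0.0481]
orientation: [-180.0, -0.0, -13.3]
wrist_force: [1.5, 1.0, -1.9]
finger_gap: 0.0595
grasp_force: 30.0
turn 0.0001 shift [-0.0004  0.0005 -0.0004] pos [0.5411 0.1744 0.0481] ori [-179.99   -0.    -13.34] gap 0.0595 F [ 1.5   0.99 -1.86] t 8.4333
t: 9.27
tool_pos: [0.5404, 0.1743, 0.154]
orientation: [180.0, 0.1, -13.3]
wrist_force: [1.5, 0.3, 0.4]
finger_gap: 0.0872
grasp_force: 0.0
turn -0.4701 shift [-0.1986  0.3874  0.004 ] pos [0.5404 0.1743 0.154 ] ori [ 1.7997e+02  8.0000e-02 -1.3330e+01] gap 0.0872 F [1.46 0.35 0.43] t 9.2667
```

```bash
python3 -m creep '[[0,0,0,0,-0.1175],[0,0,0,0,-0.1175],[0,0,0,0,-0.1175],[0,0,0,0,-0.1176],[0,-0.0153,0.0298,0,0],[0,-0.0153,0.0298,0,0],[0,-0.0153,0.0298,0,0],[0,-0.0153,0.0298,0,0],[0,-0.0153,0.0298,0,0],[0,-0.0153,0.0298,0,0]]'
python3 -m creep '[[0,-0.0153,0.0298,0,0],[0,-0.0153,0.0298,0,0],[0,-0.0153,0.0298,0,0],[0,-0.0153,0.0298,0,0],[0,-0.0153,0.0298,0,0],[0,-0.0153,0.0298,0,0],[0,-0.0150,0.0298,0,0],[0,0,0,0.03,0],[0,0,0,0.03,0],[0,0,0,0.03,0]]'
python3 go.py 0.4385 -0.249 0.007 13.6
python3 - <<'E'
from m import *
for n in("top","scene"):
    s=snap(n); W=cloud(s); m=(np.hypot(W[...,0]-.5406,W[...,1]-.174)<.12)&(W[...,2]>.063)&(W[...,2]<.1); print(n,m.sum(),rect(W[m]),np.median(W[m][:,2]))
    m=(np.hypot(W[...,0]-.5406,W[...,1]-.174)<.12)&(W[...,2]>.037)&(W[...,2]<.1); print("plate+case",rect(W[m]))
    save(s,"a_"+n+".png")
E
```

```text
t: 10.1
tool_pos: [0.4932, -0.0225, 0.1532]
orientation: [180.0, -0.0, 13.6]
wrist_force: [1.2, -0.5, 0.3]
finger_gap: 0.0869
grasp_force: 0.0
t: 10.93
tool_pos: [0.4391, -0.2497, 0.0625]
orientation: [179.9, -0.1, 13.5]
wrist_force: [-1.2, 0.4, 0.0]
finger_gap: 0.0872
grasp_force: 0.0
turn -0.0018 shift [-0.0004 -0.0008  0.0555] pos [ 0.4391 -0.2497  0.0625] ori [ 1.7994e+02 -7.0000e-02  1.3500e+01] gap 0.0872 F [-1.15  0.43  0.03] t 10.9333
top 624 ((541.6424560546875, 174.96963500976562), (60.826866149902344, 92.2290267944336), 76.35114288330078) 0.07334388097791611
plate+case ((541.0933227539062, 175.29534912109375), (80.76150512695312, 180.54322814941406), 76.63740539550781)
scene 518 ((541.1749267578125, 172.5098876953125), (62.442378997802734, 93.19654083251953), 76.79890441894531) 0.07310687108167468
plate+case ((540.4681396484375, 172.08509826660156), (80.51131439208984, 182.96856689453125), 76.78484344482422)
```

```bash
python3 -m creep '[[0,-0.0004,-0.0008,0.02,0],[0,0,0,0.02,0],[0,0,0,0.0155,0],[0,0,0,0,0],[255,0,0,0,0],[255,0,0,0,0],[255,0,0,0,0],[255,0,0,0,0],[255,0,0,0,0],[255,0,0,0,0]]'
python3 -m creep '[[255,0,0,0,0],[255,0,0,0,0],[255,0,0,-0.005,0],[255,0,0,-0.035,0],[255,0,0,-0.035,0],[255,0,0,-0.035,0],[255,0,0,-0.035,0],[255,0,0,-0.02,0],[255,0,0,0,0],[255,0,0,0,0]]'
python3 go.py 0.541 0.174 0.16 -13.35
```

```text
t: 11.87
tool_pos: [0.439, -0.2485, 0.0084]
orientation: [179.9, -0.1, 13.6]
wrist_force: [-0.6, 0.5, 7.2]
finger_gap: 0.0595
grasp_force: 30.0
t: 12.7
tool_pos: [0.4385, -0.2482, 0.1728]
orientation: [180.0, -0.0, 13.6]
wrist_force: [-0.1, 0.1, -5.1]
finger_gap: 0.0599
grasp_force: 30.0
turn 0.4702 shift [ 0.0023 -0.4344  0.0128] pos [ 0.4385 -0.2482  0.1728] ori [ 1.7996e+02 -5.0000e-02  1.3590e+01] gap 0.0599 F [-0.1   0.07 -5.09] t 12.7
```

```bash
python3 -m creep '[[255,0,0,0,0.1175],[255,0,0,0,0.1175],[255,0,0,0,0.1175],[255,0,0,0,0.1177],[255,0,-0.0334,0,0],[255,0,-0.0334,0,0],[255,0,-0.0334,0,0],[255,0,-0.0334,0,0],[255,0,-0.0334,0,0],[255,0,-0.0334,0,0]]'
python3 -m creep '[[255,0.0023,-0.0334,0,0],[255,0,-0.0334,0,0],[255,0,-0.0334,0,0],[255,0,-0.0334,0,0],[255,0,-0.0334,0,0],[255,0,-0.0334,0,0],[255,0,-0.0334,0,0],[255,0,0,0,0],[255,0,0,0,0],[255,0,0,0,0]]'
python3 go.py 0.541 0.174 0.09 -13.35
python3 - <<'E'
from m import *
for n in("top","scene"):
    s=snap(n); W=cloud(s); d=np.hypot(W[...,0]-.541,W[...,1]-.174)<.075
    for z0,z1 in((.13,.185),(.155,.172)):
        m=d&(W[...,2]>z0)&(W[...,2]<z1)
        if m.sum()>5: print(n,z0,m.sum(),rect(W[m]))
    save(s,"b_"+n+".png",(200,100,420,280),3)
E
```

```text
t: 13.53
tool_pos: [0.4832, -0.0515, 0.17]
orientation: [180.0, 0.2, -13.4]
wrist_force: [-0.0, 0.2, -3.7]
finger_gap: 0.0599
grasp_force: 30.0
t: 14.37
tool_pos: [0.5397, 0.173, 0.1702]
orientation: [179.9, 0.2, -13.3]
wrist_force: [0.0, -0.1, -4.1]
finger_gap: 0.0597
grasp_force: 30.0
turn 0.0004 shift [ 0.001  -0.0012  0.0802] pos [0.5397 0.173  0.1702] ori [179.89   0.2  -13.33] gap 0.0597 F [ 0.   -0.08 -4.09] t 14.3667
top 0.13 13 ((499.2987976074219, 199.6893310546875), (24.511388778686523, 1.2144161462783813), 78.0481185913086)
scene 0.13 111 ((563.8097534179688, 160.20999145507812), (78.53401184082031, 45.06184005737305), 65.4183349609375)
scene 0.155 39 ((574.5709838867188, 152.79014587402344), (67.43341827392578, 29.988082885742188), 44.19283676147461)
```

View pics/b_scene.png

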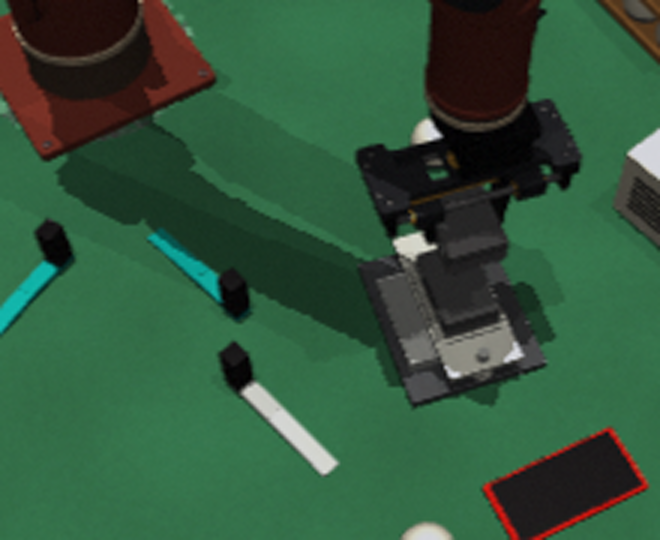

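The crop shows the second case at (472,235), held level above the first case at (455,290). The feeler and look-alikes are undisturbed.

```bash
python3 -m creep '[[255,0.001,-0.0012,0.025,0],[255,0,0,0.025,0],[255,0,0,0.02,0],[255,0,0,0.01,0],[255,0,0,0.003,0],[255,0,0,0,0],[255,0,0,0,0],[255,0,0,0,0],[255,0,0,0,0],[255,0,0,0,0]]'
python3 go.py 0.541 0.174 0.081 -13.35
python3 -m creep '[[255,0,0,0.001,0],[255,0,0,0.001,0],[255,0,0,0.001,0],[255,0,0,0.001,0],[255,0,0,0,0],[255,0,0,0,0],[255,0,0,0,0],[255,0,0,0,0],[255,0,0,0,0],[255,0,0,0,0]]'
python3 go.py 0.541 0.174 0.081 -13.35
```

```text
t: 15.3
tool_pos: [0.5427, 0.1749, 0.0905]
orientation: [-180.0, -0.1, -13.4]
wrist_force: [0.0, 0.4, -4.2]
finger_gap: 0.0598
grasp_force: 30.0
turn -0.0001 shift [-0.0015  0.0013  0.0095] pos [0.5427 0.1749 0.0905] ori [-1.7996e+02 -7.0000e-02 -1.3350e+01] gap 0.0598 F [ 0.03  0.36 -4.24] t 15.3
t: 16.13
tool_pos: [0.5422, 0.1747, 0.0856]
orientation: [-180.0, -0.0, -13.4]
wrist_force: [-0.1, -0.3, -4.1]
finger_gap: 0.0599
grasp_force: 30.0
turn -0.0 shift [-0.001   0.001   0.0046] pos [0.5422 0.1747 0.0856] ori [-1.7999e+02 -1.0000e-02 -1.3350e+01] gap 0.0599 F [-0.14 -0.35 -4.09] t 16.1333
```

```bash
python3 -m creep '[[255,-0.001,0.0005,0,0],[255,0,0,0.001,0],[255,0,0,0.001,0],[255,0,0,0.0005,0],[255,0,0,0.0005,0],[255,0,0,0,0],[255,0,0,0,0],[255,0,0,0,0],[255,0,0,0,0],[255,0,0,0,0]]'
python3 go.py 0.541 0.174 0.081 -13.35
python3 -m creep '[[255,0,0,0.0005,0],[255,0,0,0.0005,0],[255,0,0,0,0],[255,0,0,0,0],[255,0,0,0,0],[255,0,0,0,0],[255,0,0,0,0],[255,0,0,0,0],[255,0,0,0,0],[255,0,0,0,0]]'
```

```text
t: 16.97
tool_pos: [0.5411, 0.1745, 0.0826]
orientation: [-180.0, -0.0, -13.3]
wrist_force: [-0.2, -0.2, -5.1]
finger_gap: 0.0604
grasp_force: 30.0
turn 0.0 shift [-0.      0.0005  0.0016] pos [0.5411 0.1745 0.0826] ori [-180.     -0.    -13.35] gap 0.0604 F [-0.21 -0.15 -5.07] t 16.9667
t: 17.8
tool_pos: [0.5411, 0.1745, 0.0816]
orientation: [-180.0, 0.0, -13.4]
wrist_force: [-0.0, -0.4, -3.5]
finger_gap: 0.0599
grasp_force: 30.0
```

Near contact; go on in half-millimetre steps.

```bash
python3 -m creep '[[255,0,0,0.0005,0],[255,0,0,0,0],[255,0,0,0.0005,0],[255,0,0,0,0],[255,0,0,0,0],[255,0,0,0,0],[255,0,0,0,0],[255,0,0,0,0],[255,0,0,0,0],[255,0,0,0,0]]'
python3 -m creep '[[255,0,0,0.0005,0],[255,0,0,0,0],[255,0,0,0,0],[255,0,0,0,0],[255,0,0,0,0],[255,0,0,0,0],[255,0,0,0,0],[255,0,0,0,0],[255,0,0,0,0],[255,0,0,0,0]]'
```

```text
t: 18.63
tool_pos: [0.5412, 0.1745, 0.0814]
orientation: [180.0, -0.0, -13.4]
wrist_force: [-4.5, -1.1, 7.5]
finger_gap: 0.0597
grasp_force: 30.0
t: 19.47
tool_pos: [0.5412, 0.1745, 0.0814]
orientation: [180.0, -0.0, -13.4]
wrist_force: [-6.1, -2.6, 11.4]
finger_gap: 0.0599
grasp_force: 30.0
```

Seated; the wrist force is now upward. Ease off a millimetre, open and retreat.

```bash
python3 -m creep '[[255,0,0,-0.0005,0],[255,0,0,-0.0005,0],[0,0,0,0,0],[0,0,0,0,0],[0,0,0,0,0],[0,0,0,0,0],[0,0,0,0,0],[0,0,0,0,0],[0,0,0,-0.02,0],[0,0,0,-0.03,0]]'
python3 go.py 0.4878 -0.0605 0.15 11.8
```

```text
t: 20.3
tool_pos: [0.5392, 0.1737, 0.1289]
orientation: [179.9, 0.3, -13.3]
wrist_force: [1.1, 0.1, 0.1]
finger_gap: 0.0864
grasp_force: 0.0
turn -0.4389 shift [-0.0982  0.2187 -0.0211] pos [0.5392 0.1737 0.1289] ori [179.86   0.29 -13.35] gap 0.0864 F [1.08 0.07 0.07] t 20.3
```

```bash
python3 -m creep '[[0,0,0,-0.035,0],[0,0,0,0,-0.1097],[0,0,0,0,-0.1097],[0,0,0,0,-0.1097],[0,0,0,0,-0.1098],[0,-0.014,0.0312,0,0],[0,-0.014,0.0312,0,0],[0,-0.014,0.0312,0,0],[0,-0.014,0.0312,0,0],[0,-0.014,0.0312,0,0]]'
python3 -m creep '[[0,-0.014,0.0312,0,0],[0,-0.014,0.0312,0,0],[0,0,0,0.02,0],[0,0,0,0.02,0],[0,0,0,0,0],[0,0,0,0,0],[0,0,0,0,0],[0,0,0,0,0],[0,0,0,0,0],[0,0,0,0,0]]'
python3 go.py 0.4878 -0.0605 0.03 11.8
cat > chk.py <<'E'
from m import *
for n in("top","scene"):
    s=snap(n); W=cloud(s); d=(np.hypot(W[...,0]-.541,W[...,1]-.174)<.12)
    for nm,z0,z1 in(("upper",.095,.125),("all>.06",.06,.125),("plate+",.036,.125)):
        m=d&(W[...,2]>z0)&(W[...,2]<z1)
        if m.sum()>9: print(n,nm,m.sum(),rect(W[m]),np.median(W[m][:,2]).round(4))
E
python3 chk.py
```

```text
t: 21.13
tool_pos: [0.5039, 0.006, 0.1662]
orientation: [180.0, -0.0, 11.8]
wrist_force: [-0.5, -0.6, -0.4]
finger_gap: 0.0869
grasp_force: 0.0
t: 21.97
tool_pos: [0.4904, -0.0591, 0.1269]
orientation: [180.0, -0.1, 11.8]
wrist_force: [0.2, 1.1, 0.5]
finger_gap: 0.0869
grasp_force: 0.0
turn 0.0005 shift [-0.0028  0.0008  0.0969] pos [ 0.4904 -0.0591  0.1269] ori [ 1.7998e+02 -7.0000e-02  1.1830e+01] gap 0.0869 F [0.19 1.07 0.45] t 21.9667
top upper 654 ((540.978515625, 175.32398986816406), (61.2069091796875, 91.65137481689453), 76.8887939453125) 0.1053
top all>.06 720 ((540.978515625, 175.32398986816406), (61.2069091796875, 91.65137481689453), 76.8887939453125) 0.105
top plate+ 1545 ((537.9551391601562, 163.05746459960938), (106.4052963256836, 180.5598602294922), 76.25526428222656) 0.0475
scene upper 540 ((540.3414916992188, 172.3037109375), (61.02364730834961, 92.18241882324219), 77.34359741210938) 0.1049
scene all>.06 710 ((540.05908203125, 172.26181030273438), (60.98825454711914, 95.44344329833984), 77.19168090820312) 0.104
scene plate+ 1338 ((540.0718994140625, 172.14117431640625), (81.22589111328125, 182.63121032714844), 76.99366760253906) 0.0698
```

```bash
python3 -m creep '[[0,-0.0028,0.0008,0.025,0],[0,0,0,0.025,0],[0,0,0,0.025,0],[0,0,0,0.025,0],[0,0,0,0,0],[0,0,0,0,0],[0,0,0,0,0],[0,0,0,0,0],[0,0,0,0,0],[0,0,0,0,0]]'
python3 go.py 0.4878 -0.0605 0.027 11.8
python3 -m creep '[[255,0,0,0,0],[255,0,0,0,0],[255,0,0,0,0],[255,0,0,0,0],[255,0,0,0,0],[255,0,0,0,0],[255,0,0,0,0],[255,0,0,0,0],[255,0,0,0,0],[255,0,0,0,0]]'
python3 go.py 0.4956 -0.0157 0.15 76.7
```

```text
t: 22.9
tool_pos: [0.488, -0.0609, 0.0272]
orientation: [180.0, -0.1, 11.8]
wrist_force: [-0.5, 0.3, -0.4]
finger_gap: 0.0873
grasp_force: 0.0
turn -0.0002 shift [-0.0002 -0.0004  0.0002] pos [ 0.488  -0.0609  0.0272] ori [ 1.7995e+02 -1.0000e-01  1.1790e+01] gap 0.0873 F [-0.46  0.28 -0.42] t 22.9
t: 23.73
tool_pos: [0.4873, -0.0607, 0.0261]
orientation: [-180.0, -0.0, 11.8]
wrist_force: [0.7, 1.6, 0.9]
finger_gap: 0.0286
grasp_force: 0.0
turn -1.1328 shift [ 0.0457 -0.0022 -0.1239] pos [ 0.4873 -0.0607  0.0261] ori [-180.     -0.     11.79] gap 0.0286 F [0.68 1.62 0.92] t 23.7333
```

```bash
python3 -m creep '[[255,0,0,0,0],[255,0,0,0,0],[255,0,0,0,0],[255,0,0,0,0],[255,0,0,0,0],[255,0,0,-0.01,0],[255,0,0,-0.03,0],[255,0,0,-0.03,0],[255,0,0,-0.03,0],[255,0,0,0,0]]'
python3 -m creep '[[255,0,0,0,-0.1133],[255,0,0,0,-0.1133],[255,0,0,0,-0.1133],[255,0,0,0,-0.1133],[255,0,0,0,-0.1133],[255,0,0,0,-0.1133],[255,0,0,0,-0.1133],[255,0,0,0,-0.1133],[255,0,0,0,-0.1133],[255,0,0,0,-0.1131]]'
python3 go.py 0.4956 -0.0157 0.126 76.7
```

```text
t: 24.57
tool_pos: [0.4905, -0.0607, 0.1324]
orientation: [179.8, -0.5, 11.8]
wrist_force: [1.4, 0.3, -0.5]
finger_gap: 0.0218
grasp_force: 30.0
t: 25.4
tool_pos: [0.4871, -0.0606, 0.1263]
orientation: [-180.0, 0.0, 77.0]
wrist_force: [0.7, -0.1, -0.7]
finger_gap: 0.0214
grasp_force: 30.0
turn 0.0058 shift [ 0.0457 -0.0021  0.0003] pos [ 0.4871 -0.0606  0.1263] ori [-180.      0.     77.03] gap 0.0214 F [ 0.7  -0.08 -0.69] t 25.4
```

```bash
python3 -m creep '[[255,0.015,-0.002,0,0.0058],[255,0.015,0,0,0],[255,0,0,0.02,0],[255,0,0,0.02,0],[255,0,0,0,0],[255,0,0,0,0],[255,0,0,0,0],[255,0,0,0,0],[255,0,0,0,0],[255,0,0,0,0]]'
cat > bl.py <<'E'
from m import *
import sys
s0=robot.sense(); p=s0["tool_pos"]; h=p[2]-.0265+.003   # blade's upper face about nose, z
print(p.round(4),s0["orientation"].round(2))
c,sn=np.cos(np.radians(76.7)),np.sin(np.radians(76.7)); J=np.array([.5406,.1738]); A=np.array([[c,sn],[-sn,c]])
print("TCP in jig",(A@(p[:2]-J)*1000).round(1), "blade z",round(h,4))
for n in("top","scene"):
    s=snap(n); W=cloud(s); q=(W[...,:2]-J)@A.T*1000
    m=(abs(q[...,1]-0)<25)&(q[...,0]>-190)&(q[...,0]<-42)&(abs(W[...,2]-h)<.012)&(s["image"].min(-1)>70)
    m=m.astype(np.uint8); k,l,st,_=cv2.connectedComponentsWithStats(m)
    i=1+st[1:,4].argmax(); v,u=np.nonzero(l==i); Q=np.array([ray(s,a,b,h)[:2] for a,b in zip(u,v)]); Q=(Q-J)@A.T*1000
    r=cv2.minAreaRect(Q.astype(np.float32)); x=Q[:,0]
    mid=[Q[(x>e-8)&(x<e+8),1].mean() for e in(x.min()+20,x.max()-15)]
    print(n,len(Q),"x",x.min().round(1),x.max().round(1),"mid y tail,nose",np.round(mid,1),r, "z nose",np.median(W[l==i][:,2]).round(4))
    save(s,sys.argv[1]+n+".png",(230,140,410,260) if n=="top" else (260,150,440,270),4)
E
python3 bl.py c_
```

```text
t: 26.23
tool_pos: [0.4928, -0.0312, 0.0869]
orientation: [179.9, -0.0, 76.4]
wrist_force: [0.4, 0.7, -1.2]
finger_gap: 0.0216
grasp_force: 30.0
[ 0.4928 -0.0312  0.0869] [ 1.7993e+02 -1.0000e-02  7.6350e+01]
TCP in jig [-210.5   -0.6] blade z 0.0634
top 250 x -176.1 -69.0 mid y tail,nose [-1.4 -1.4] ((-122.59294891357422, -0.6467781066894531), (107.12394714355469, 21.247140884399414), 0.4650789499282837) z nose 0.0672
scene 173 x -161.9 -71.5 mid y tail,nose [ 2.2 -0.6] ((-116.73750305175781, 1.121169090270996), (21.386789321899414, 91.18112182617188), 87.4363021850586) z nose 0.0666
```

```bash
python3 -c "
import cv2,numpy as np
cv2.imwrite('pics/c.png',np.vstack([cv2.imread('pics/c_top.png')[:290],cv2.imread('pics/c_scene.png')[:300]]))"
```

```text
(no output)
```

View pics/c.png

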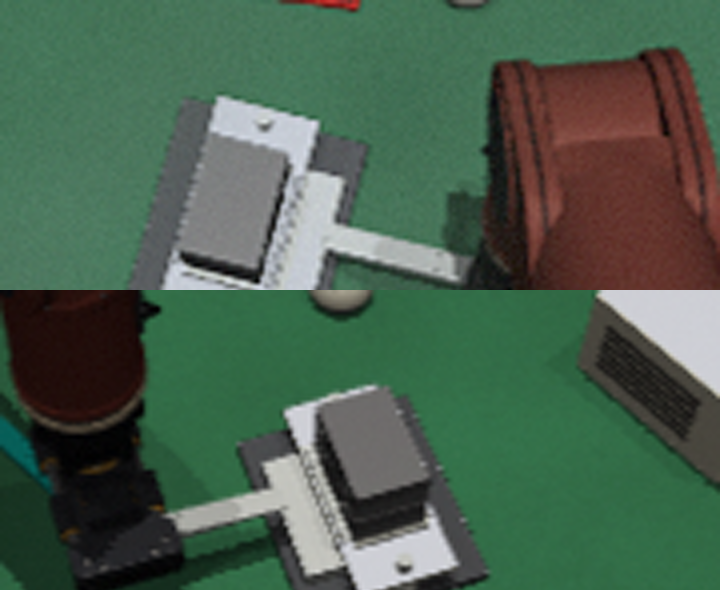

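The upper half (top view) shows the stack square on the plate and the blade's nose at (335,240), just reaching the ledge. The lower half (scene view) agrees, and the blade is in line with the jig's x axis. Next I correct the yaw, move over mid ledge and descend.

```bash
python3 -m creep '[[255,0.01,-0.0007,0,-0.006],[255,0.01,0,0.005,0],[255,0,0,0.01,0],[255,0,0,0.009,0],[255,0,0,0.002,0],[255,0,0,0,0],[255,0,0,0,0],[255,0,0,0,0],[255,0,0,0,0],[255,0,0,0,0]]'
python3 bl.py d_
python3 -m creep '[[255,0,0,0.001,0],[255,0,0,0.001,0],[255,0,0,0.001,0],[255,0,0,0,0],[255,0,0,0,0],[255,0,0,0,0],[255,0,0,0,0],[255,0,0,0,0],[255,0,0,0,0],[255,0,0,0,0]]'
```

```text
t: 27.17
tool_pos: [0.4965, -0.0116, 0.0604]
orientation: [180.0, -0.0, 76.7]
wrist_force: [-0.5, -0.3, -0.1]
finger_gap: 0.022
grasp_force: 30.0
[ 0.4965 -0.0116  0.0604] [179.97  -0.    76.69]
TCP in jig [-190.6    0.3] blade z 0.0369
top 321 x -154.3 -42.2 mid y tail,nose [0.4 2.4] ((-98.19986724853516, 2.211301803588867), (49.46662139892578, 111.88172912597656), 89.3067855834961) z nose 0.0388
scene 238 x -140.0 -43.2 mid y tail,nose [ 3.2 -4.3] ((-91.84245300292969, -3.8096694946289062), (51.10780334472656, 96.75995635986328), 89.36418914794922) z nose 0.0382
t: 28.1
tool_pos: [0.4963, -0.0115, 0.0571]
orientation: [180.0, -0.0, 76.7]
wrist_force: [-0.5, 0.0, -0.9]
finger_gap: 0.0218
grasp_force: 30.0
```

```bash
python3 -m creep '[[255,0,0,0.001,0],[255,0,0,0,0],[255,0,0,0,0],[255,0,0,0,0],[255,0,0,0,0],[255,0,0,0,0],[255,0,0,0,0],[255,0,0,0,0],[255,0,0,0,0],[255,0,0,0,0]]'
python3 -m creep '[[255,0,0,0.0005,0],[255,0,0,0,0],[255,0,0,0,0],[255,0,0,0,0],[255,0,0,0,0],[255,0,0,0,0],[255,0,0,0,0],[255,0,0,0,0],[255,0,0,0,0],[255,0,0,0,0]]'; python3 -c "
from h import *
s=robot.sense();print(s['wrist_force'],s['wrist_torque'],s['tool_pos'])"
```

```text
t: 28.93
tool_pos: [0.4963, -0.0115, 0.0561]
orientation: [-180.0, -0.0, 76.7]
wrist_force: [0.1, -0.2, -1.8]
finger_gap: 0.0217
grasp_force: 30.0
t: 29.77
tool_pos: [0.4963, -0.0115, 0.0556]
orientation: [180.0, -0.0, 76.7]
wrist_force: [1.2, 1.0, -0.4]
finger_gap: 0.0215
grasp_force: 30.0
[ 1.18630345  1.02578479 -0.35261112] [-0.08802245 -0.08969832 -0.02916524] [ 0.49627725 -0.01146289  0.05559388]
```

```bash
cat > w.py <<'E'
from h import *
s=robot.sense(); print("F",s['wrist_force'].round(2),"T",s['wrist_torque'].round(3),"z",s['tool_pos'][2].round(5), "rpy",s["orientation"].round(2))
E
python3 -m creep '[[255,0,0,0.0005,0],[255,0,0,0,0],[255,0,0,0,0],[255,0,0,0,0],[255,0,0,0,0],[255,0,0,0,0],[255,0,0,0,0],[255,0,0,0,0],[255,0,0,0,0],[255,0,0,0,0]]' >/dev/null;python3 w.py
python3 -m creep '[[255,0,0,0.0005,0],[255,0,0,0,0],[255,0,0,0,0],[255,0,0,0,0],[255,0,0,0,0],[255,0,0,0,0],[255,0,0,0,0],[255,0,0,0,0],[255,0,0,0,0],[255,0,0,0,0]]'>/dev/null; python3 w.py
```

```text
F [-0.32 -0.8  -0.73] T [-0.01  -0.079  0.025] z 0.05504 rpy [-180.     -0.     76.71]
F [-0.42 -0.03 -1.95] T [-0.076 -0.074  0.011] z 0.05458 rpy [180.    -0.    76.71]
```

```bash
python3 -m creep '[[255,0,0,0.0005,0],[255,0,0,0,0],[255,0,0,0,0],[255,0,0,0,0],[255,0,0,0,0],[255,0,0,0,0],[255,0,0,0,0],[255,0,0,0,0],[255,0,0,0,0],[255,0,0,0,0]]' >/dev/null;python3 w.py
python3 -m creep '[[255,0,0,0.0005,0],[255,0,0,0,0],[255,0,0,0,0],[255,0,0,0,0],[255,0,0,0,0],[255,0,0,0,0],[255,0,0,0,0],[255,0,0,0,0],[255,0,0,0,0],[255,0,0,0,0]]'>/dev/null; python3 w.py
```

```text
F [-0.31 -0.63 -1.22] T [-0.08  -0.06  -0.005] z 0.05408 rpy [180.    -0.    76.71]
F [ 0.47  0.49 -0.78] T [ 0.014 -0.105 -0.025] z 0.05359 rpy [180.    -0.    76.71]
```

```bash
python3 -m creep '[[255,0,0,0.0005,0],[255,0,0,0,0],[255,0,0,0,0],[255,0,0,0,0],[255,0,0,0,0],[255,0,0,0,0],[255,0,0,0,0],[255,0,0,0,0],[255,0,0,0,0],[255,0,0,0,0]]' >/dev/null;python3 w.py
python3 -m creep '[[255,0,0,0.0005,0],[255,0,0,0,0],[255,0,0,0,0],[255,0,0,0,0],[255,0,0,0,0],[255,0,0,0,0],[255,0,0,0,0],[255,0,0,0,0],[255,0,0,0,0],[255,0,0,0,0]]'>/dev/null; python3 w.py
```

```text
F [-0.39 -0.92  1.8 ] T [-0.143 -0.13  -0.07 ] z 0.0531 rpy [180.     0.    76.71]
F [-1.49 -1.89  2.49] T [-0.2   -0.076 -0.051] z 0.0526 rpy [179.99   0.    76.71]
```

Contact at TCP z ≈ 0.0535, so the ledge is at about 27 mm and the gap about 6 mm. That should turn snug about 48 mm past the mouth, or about 58 mm of travel from here. Slide in 40 mm first.

```bash
python3 -m creep '[[255,0.003,0,-0.0003,0],[255,0.005,0,0,0],[255,0.005,0,0,0],[255,0.005,0,0,0],[255,0.005,0,0,0],[255,0.005,0,0,0],[255,0.005,0,0,0],[255,0.005,0,0,0],[255,0.002,0,0,0],[255,0,0,0,0]]'; python3 w.py
python3 -m creep '[[255,0.001,0,0,0],[255,0.001,0,0,0],[255,0.001,0,0,0],[255,0.001,0,0,0],[255,0.001,0,0,0],[255,0,0,0,0],[255,0,0,0,0],[255,0,0,0,0],[255,0,0,0,0],[255,0,0,0,0]]'; python3 w.py; python3 bl.py e_; python3 chk.py
```

```text
t: 35.6
tool_pos: [0.5057, 0.0285, 0.053]
orientation: [180.0, -0.0, 76.8]
wrist_force: [0.5, 0.5, 2.5]
finger_gap: 0.0218
grasp_force: 30.0
F [0.46 0.51 2.51] T [ 0.461 -0.339  0.007] z 0.05297 rpy [ 1.7998e+02 -5.0000e-02  7.6770e+01]
t: 36.43
tool_pos: [0.5067, 0.0318, 0.053]
orientation: [180.0, 0.0, 76.7]
wrist_force: [-1.1, -4.2, 4.8]
finger_gap: 0.0219
grasp_force: 30.0
F [-1.13 -4.17  4.79] T [-0.315 -0.065 -0.002] z 0.05297 rpy [1.7999e+02 2.0000e-02 7.6670e+01]
[0.5067 0.0318 0.053 ] [1.7999e+02 2.0000e-02 7.6670e+01]
TCP in jig [-146.     0.4] blade z 0.0295
top 216 x -103.0 -42.2 mid y tail,nose [0.1 0.5] ((-72.62979125976562, -0.1369342803955078), (60.531864166259766, 49.54007339477539), 1.1781085729599) z nose 0.0324
scene 153 x -90.9 -41.8 mid y tail,nose [ 0.1 -1.6] ((-64.44039154052734, -3.057445526123047), (48.0235595703125, 50.83924102783203), 7.813958644866943) z nose 0.0318
top upper 654 ((540.465087890625, 175.33909606933594), (61.45467758178711, 91.01676177978516), 76.53705596923828) 0.1054
top all>.06 717 ((526.411865234375, 178.703369140625), (61.45467758178711, 119.91736602783203), 76.53705596923828) 0.1052
top plate+ 1593 ((533.2154541015625, 144.1605224609375), (144.91917419433594, 180.78909301757812), 76.50376892089844) 0.0463
scene upper 542 ((540.79150390625, 172.45108032226562), (60.93124008178711, 94.17693328857422), 76.3343276977539) 0.1048
scene all>.06 716 ((540.8270263671875, 172.43218994140625), (61.23362350463867, 93.99415588378906), 76.65898132324219) 0.1039
scene plate+ 1361 ((534.6674194335938, 147.41558837890625), (129.89370727539062, 183.2210235595703), 77.4473876953125) 0.0667
```

```bash
python3 -c "
import cv2,numpy as np
cv2.imwrite('pics/e.png',np.vstack([cv2.imread('pics/e_top.png')[80:370],cv2.imread('pics/e_scene.png')[60:360]]))"
```

```text
(no output)
```

View pics/e.png

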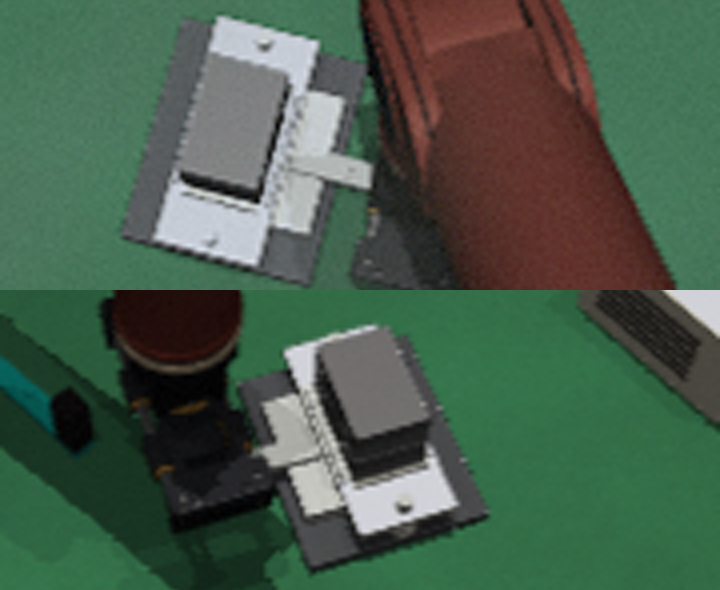

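The picture shows the blade entering the gap mid ledge, at (310,160) in the upper half, with the stack undisturbed. The nose is about 34 mm past the mouth and the stack has not risen. I ease the down-pressure and go on in small steps, watching drag and stack height.

```bash
cat > ht.py <<'E'
from m import *
s0=robot.sense(); o=[]
d=np.array([.230,.973]); p=s0["tool_pos"]
for n in("top","scene"):
    z=[]
    for _ in range(2):
        s=snap(n); W=cloud(s); m=(np.hypot(W[...,0]-.5406,W[...,1]-.1738)<.028); z.append(W[...,2][m&(W[...,2]>.095)].mean())
    o.append(np.mean(z)*1000)
s1=robot.sense()
print("stack top mm",np.round(o,2),"jig x",((p[:2]-[.5406,.1738])@d*1000).round(1),"axial",[(s["wrist_force"][:2]@d).round(2) for s in(s0,s1)],"Fz",[s["wrist_force"][2].round(2) for s in(s0,s1)],"z",p[2].round(4))
E
python3 ht.py
python3 -m creep '[[255,0,0,-0.0003,0],[255,0,0,0,0],[255,0.001,0,0,0],[255,0.001,0,0,0],[255,0.001,0,0,0],[255,0.001,0,0,0],[255,0,0,0,0],[255,0,0,0,0],[255,0,0,0,0],[255,0,0,0,0]]'>/dev/null; python3 ht.py
python3 -m creep '[[255,0.001,0,0,0],[255,0.001,0,0,0],[255,0.001,0,0,0],[255,0.001,0,0,0],[255,0,0,0,0],[255,0,0,0,0],[255,0,0,0,0],[255,0,0,0,0],[255,0,0,0,0],[255,0,0,0,0]]'>/dev/null; python3 ht.py
```

```text
stack top mm [105.41 105.31] jig x -146.0 axial [np.float64(-3.68), np.float64(-3.05)] Fz [np.float64(5.03), np.float64(5.18)] z 0.053
stack top mm [105.66 105.42] jig x -141.3 axial [np.float64(-2.15), np.float64(-2.04)] Fz [np.float64(4.07), np.float64(3.23)] z 0.0531
stack top mm [105.53 105.44] jig x -139.4 axial [np.float64(-8.96), np.float64(-8.54)] Fz [np.float64(8.86), np.float64(8.37)] z 0.0533
```

```bash
python3 -m creep '[[255,0,0,-0.0003,0],[255,0,0,-0.0002,0],[255,0,0,0,0],[255,0,0,0,0],[255,0,0,0,0],[255,0,0,0,0],[255,0,0,0,0],[255,0,0,0,0],[255,0,0,0,0],[255,0,0,0,0]]'>/dev/null; python3 ht.py; python3 w.py
python3 -m creep '[[255,0.001,0,0,0],[255,0.001,0,0,0],[255,0,0,0,0],[255,0,0,0,0],[255,0,0,0,0],[255,0,0,0,0],[255,0,0,0,0],[255,0,0,0,0],[255,0,0,0,0],[255,0,0,0,0]]'>/dev/null; python3 ht.py; python3 w.py
```

```text
stack top mm [105.48 105.27] jig x -138.8 axial [np.float64(-5.73), np.float64(-5.71)] Fz [np.float64(4.64), np.float64(4.47)] z 0.0535
F [-1.57 -5.5   4.47] T [-1.319  0.192 -0.006] z 0.05353 rpy [-1.7998e+02  9.0000e-02  7.6660e+01]
stack top mm [105.89 105.35] jig x -138.0 axial [np.float64(-10.46), np.float64(-9.61)] Fz [np.float64(6.45), np.float64(6.63)] z 0.0536
F [-2.51 -9.28  6.63] T [-2.037e+00  4.790e-01 -1.000e-03] z 0.05355 rpy [-179.96    0.18   76.62]
```

```bash
python3 -m creep '[[255,0,0,-0.0003,0],[255,0,0,-0.0002,0],[255,0.001,0,0,0],[255,0.001,0,0,0],[255,0,0,0,0],[255,0,0,0,0],[255,0,0,0,0],[255,0,0,0,0],[255,0,0,0,0],[255,0,0,0,0]]'>/dev/null; python3 ht.py; python3 w.py
```

```text
stack top mm [105.89 105.53] jig x -135.7 axial [np.float64(-7.93), np.float64(-8.1)] Fz [np.float64(2.68), np.float64(2.15)] z 0.0537
F [-2.19 -7.81  2.15] T [-1.792  0.237 -0.035] z 0.05367 rpy [-1.7993e+02  1.5000e-01  7.6630e+01]
```

Snug: about 8 N of drag, nose about 44 mm past the mouth, stack raised about 0.3 mm. I hold still, check once more, and hand in if steady.

```bash
python3 -m creep '[[255,0,0,0,0],[255,0,0,0,0],[255,0,0,0,0],[255,0,0,0,0],[255,0,0,0,0],[255,0,0,0,0],[255,0,0,0,0],[255,0,0,0,0],[255,0,0,0,0],[255,0,0,0,0]]'; python3 ht.py; python3 chk.py | grep -v plate; python3 -c "
from h import *
print(abs(robot.sense()['qd']).max()); save(snap('scene'),'f.png',(240,100,480,280),3)"
```

```text
t: 42.83
tool_pos: [0.5086, 0.0419, 0.0537]
orientation: [-179.9, 0.2, 76.6]
wrist_force: [-1.1, -7.9, 2.3]
finger_gap: 0.0219
grasp_force: 30.0
stack top mm [105.75 105.7 ] jig x -135.7 axial [np.float64(-7.92), np.float64(-8.14)] Fz [np.float64(2.3), np.float64(3.02)] z 0.0537
top upper 652 ((540.3656005859375, 175.84226989746094), (61.01625061035156, 90.58606719970703), 76.93148040771484) 0.1055
top all>.06 716 ((540.320556640625, 175.57772827148438), (61.3544921875, 90.80191040039062), 76.68328094482422) 0.1051
scene upper 534 ((540.1314086914062, 172.44189453125), (61.536659240722656, 94.06828308105469), 77.14470672607422) 0.1054
scene all>.06 710 ((541.1992797851562, 172.19821166992188), (61.536659240722656, 96.25887298583984), 77.14470672607422) 0.1044
0.14374192469799282
```

View pics/f.png

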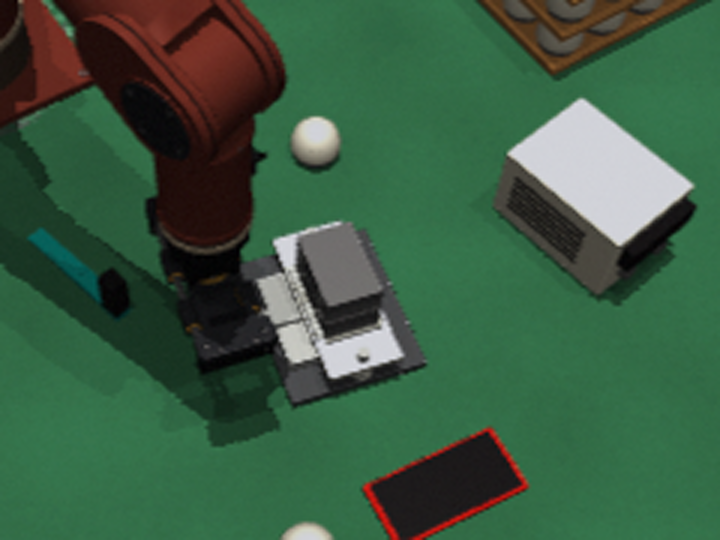

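The final picture shows the stack square on the plate at (340,275) and the gripper holding the feeler with its blade in the gap at (285,320). The lamps, phone and supply are where they were, and the arm is still.

```bash
python3 -c "
from station import robot
print(robot.close_job())"
```

```text
the job is handed in; nothing more can be done
None
```

I handed the job in with both cases stacked squarely on the plate and the feeler still gripped and motionless, snug about 44 mm past the mouth with about 8 N of drag and the plate lifted roughly 0.3 mm (by camera); the lamps, phone and supply were left alone.

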